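# Roll the turned roller onto the red line of the check plate

## Robot

A 6-joint arm with a two-finger parallel gripper is mounted at the origin on a cart in front of the work surface, level with it; the furniture and walls round the work are solid. World frame = base frame: x ahead of the robot, y to its left, z up, the work surface at z = 0. Lengths are in mm, angles in rad, forces in N, time in s.
With the tool pointing down it reaches from about 275 to 750 mm from the base axis. Payload 10.2 kg.
Tool frame: the origin (TCP) lies between the finger pads; the fingertips stand 14 mm ahead of it and the grasp point (between the pads) lies 5 mm behind it (tip_reach is the distance from the TCP to the fingertips, in mm); z points along the fingers, y is the line along which they close (so a half turn about z gives the same grasp; the last joint's range is limited). The gripper opens to 85 mm and grips with 20 to 120 N. Pads are 22 mm wide; open, the fingers measure 114 mm over their backs; the gripper's body (76 mm by 85 mm) begins 54 mm behind the grasp point. The pads swing forward as they close: fully open they stand 13 mm farther back than shut.
Start: joints at [0.908, 0.313, 1.498, -0, 1.331, -0.223], TCP at [223.536, 475.04, 213.794] pointing down, gripper open.
Joint ranges: [-2.94, 2.94], [-0.97, 2.17], [0.19, 2.56], [-1.23, 4.37], [0.02, 3.11], [-2.88, 2.88]. Speed limits (rad/s): [2.39, 2.39, 3.01, 3.14, 3.14, 3.14].

## Interface

Orientations are given as a unit quaternion [w, x, y, z].
In Python, from rig import * gives the robot as it stands.
- The arm moves only by the tool arm_command, never from a script. Its argument "steps" is a list that holds one entry, the list of rows, each a list of 7 numbers: the opening, from 0 (shut) to 1 (fully open), then the shift along the tool's x, y, z each as a share of 0.05 m, from -1 to 1, then the turn, a rotation vector about the tool's x, y, z each as a share of 0.15 rad, from -1 to 1. A call has 1 to 8 rows; each row shifts and turns the commanded pose from where the row before left it, along the tool's axes as they then stand; what a row does not reach is not made up. A row lasts 1/8 s, in which the tool goes at most 62.5 mm and 10.7 degrees, less where a joint would pass 70% of its speed; a pose out of reach is approached as far as the arm can. A call with a number of a shift or a turn outside -1 to 1 is refused whole. A call with a gripper value outside its range is refused whole. The fingers move at their own pace and stop on an object; "squeeze" is the grip in N (left out, the last holds). Time passes only in rows, so rows that do not move let the fingers close. It gives the time, the measured TCP pose, the force, the opening and the grip force at its end, in the units of the state.
- sense(): the state, without advancing time (a new reading comes with each control period).
- capture(name): name is "side" or "top"; returns the picture (400x640x3 uint8, red, green, blue); there is no depth.
- get_calibration(name): a dict with "intrinsics" (3x3 intrinsics, pixels), "rvec" (rotation vector, rad) and "tvec" (3), from world to camera coordinates, as OpenCV has them. Camera axes: x right, y down, z forward; pixel columns grow to the right and rows downward; lengths in mm; the calibration is good to about 2 mm. A picture is of the moment at which its call begins. get_calibration takes no time and is no camera call.
- finish_job(): hands the job in; it is judged then, once.
The state is a dict: "time_s": time; "joints": joint angles; "dq": joint speeds; "tau": joint torques, N m; "eef_pos": TCP position; "ee_rot": TCP orientation; "force": force on the tool from outside, world axes, zero at the start; "wrist_torque": the same for the moment, N m; "grip_width": opening from 0.0 (shut) to 1.0 (fully open); "grip_force": force on a finger pad.
Only numpy, scipy, OpenCV 4.12 (cv2) and the standard library are available. Lean on these libraries where they do the work, as an engineer would, in place of code of your own. Each camera call takes 0.05 s, during which the arm holds its last target. There are 200 camera calls.

## Task

For the roll check, push the top of the lying aluminium roller sideways with your fingertips so that it rolls along the dark steel plate (do not just shove it along) until it rests centred over the red line, still about parallel to it. Do not grip or lift the roller, keep it on the plate, and leave the bushing, the die and the cork block where they stand.

Things in the scene. Friction and masses are not known exactly. Their poses are not given: they have to be found in the camera images.
- roller: plain aluminium cylinder 36 mm in diameter, 140 mm long, 0.4 kg, lying on the plate nearly parallel to the red line, 65 to 105 mm to either side of it; its top is 48 mm above the worktop. Black witness line along it. Origin at its centre; x along the axis; z up at the start, turning as it rolls. A fingertip pressing on its top and moving sideways rolls it half as far; it stays where it is left.
- line (a point): middle of the red line (6 mm wide, painted straight across the plate), on the plate's top face, 12 mm above the worktop. x runs along the line, y across it (the way the roller has to roll), z up.
- plate: dark steel check plate fixed flat on the worktop, 220 mm along x (along the red line), 320 mm along y (the rolling direction), 12 mm thick. Origin under its centre, on the worktop; the red line crosses it at its middle, along its x.
- bushing: loose grey steel flanged bushing, 37 mm in diameter, 22 mm high, standing on the plate on the other side of the red line from the roller, 65 to 105 mm from the line. Origin at the centre of its underside. To be left alone.
- spare_die: loose grey steel die standing upright on the worktop beyond the plate's far edge, 27 mm in diameter, 72 mm high. Origin at the centre of its underside. To be left alone.
- cork_block: loose brown cork block lying on the worktop beyond the plate's far edge, 55 x 90 x 30 mm. Origin at the centre of its underside. To be left alone.
There are look-alikes about, which are no part of the job. What is meant by the roller is not orange, and is the smaller of those in its own colour.

How it is judged (in metres and radians):
On the way:
1. the roller turns over on the plate: its witness line comes round to the underside (it rolls, it does not slide) (angle between roller's own z axis and vertical above 2 rad and z of roller in the frame of line below 0.024 m), for 0.05 s.
At the end, for the whole second after the job is handed in: The roller lies at rest on the plate with its centre within 8 mm of the red line's middle across the line and within 40 mm along it, its axis parallel to the line within 0.12 rad (7 degrees); bushing, die and cork block are within 10 mm of where they stood (y of roller in the frame of line between -0.008 and 0.008 m and x of roller in the frame of line between -0.04 and 0.04 m and z of roller in the frame of line between 0.015 and 0.021 m and angle between the x axis of roller and the x axis of line, either way round below 0.12 rad and linear speed of roller below 0.01 m/s and distance of each of bushing, spare_die, cork_block from where it was at the start of the episode below 0.01 m); the robot touches nothing.
It fails at once if the roller is lifted: its centre rises more than 6 mm above where it lies on the plate (z of roller in the frame of line above 0.024 m).
It fails at once if the roller leaves the plate (z of roller in the frame of line below 0.01 m).
It fails at once if the bushing, the die or the cork block is moved more than 10 mm (distance of any of bushing, spare_die, cork_block from where it was at the start of the episode above 0.01 m).
It also fails if it takes over 58 s, if anything falls off the work surface, if the arm or the gripper's body presses on something with over 40 N, if the wrist force passes 120 N, or if a joint passes its speed limit or range.

## Working session

There is one attempt and no reset: what is moved stays moved. The work goes in short steps, Python scripts to look and compute and a tool call to move; the robot and the scene stay as the last step left them, time stands still between calls to the robot, and variables do not carry over. Pictures are saved under pics/ and viewed, at most 10 in all, crops included, and the job is handed in when it is done.

Besides the shell and the picture viewer there is one more tool, called as name(argument=value, ...) on one line, values as JSON. arm_command: Moves the arm, as the interface text tells. Its arguments: {"type":"object","properties":{"steps":{"type":"array"},"squeeze":{"type":"number"}},"required":["steps"]}

```bash
mkdir -p pics; python3 - <<'E'
from rig import *
import cv2
for n in("top","side"):
    cv2.imwrite(f"pics/{n}0.png",capture(n)[:,:,::-1])
    print(n,get_calibration(n))
s=sense();print(s["time_s"],s["eef_pos"],s["ee_rot"],s["force"],s["grip_width"])
E
```

```text
top {'intrinsics': array([[425.10480409,   0.        , 315.84154008],
       [  0.        , 425.10480409, 202.92264092],
       [  0.        ,   0.        ,   1.        ]]), 'rvec': array([ 2.10299391, -2.13711453,  0.16998448]), 'tvec': array([ 121.70855885,  626.31513835, 1228.51644702])}
side {'intrinsics': array([[396.64684785,   0.        , 324.03375774],
       [  0.        , 396.64684785, 200.54157337],
       [  0.        ,   0.        ,   1.        ]]), 'rvec': array([ 2.0410609 , -0.65322855,  0.37620679]), 'tvec': array([-440.46891222,  283.19508414,  557.84320756])}
0.1 [223.37195027 474.83592978 213.29381458] [-2.49703482e-04  2.18120352e-01  9.75921700e-01 -5.33471091e-04] [-0.85901747  0.35568524  0.04364235] 0.9995540674778934
```

View pics/top0.png

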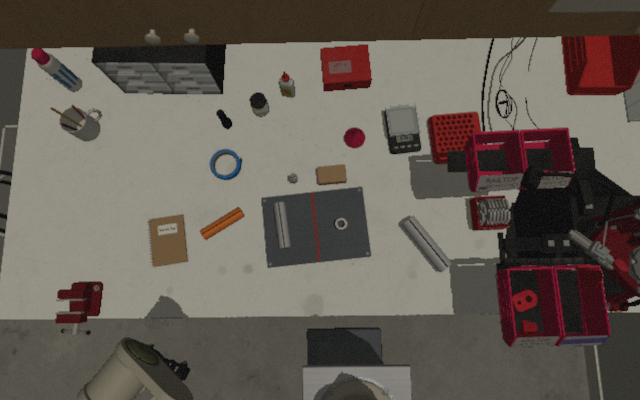

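View pics/side0.png

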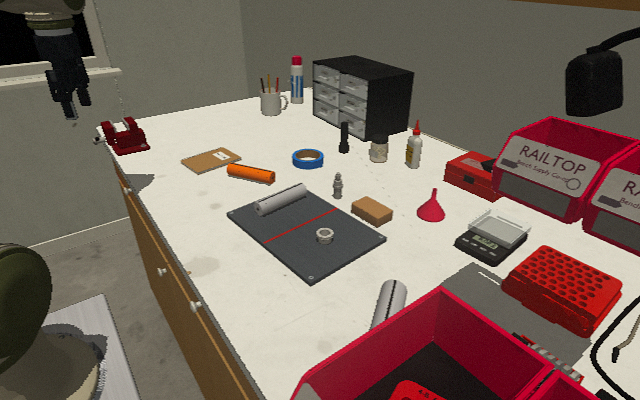

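The top view shows the roller at about (282,225) on the plate, the red line at (316,226), the bushing at (341,224), the die at (292,178) and the cork block at (331,175). The aluminium bar off the plate at (425,243) and the orange one are look-alikes.

```bash
cat > h.py <<'E'
from rig import *
import cv2, numpy as np
C=get_calibration("top");K=C["intrinsics"];R=cv2.Rodrigues(C["rvec"])[0];t=C["tvec"]
def world(px,z):
    d=R.T@np.linalg.inv(K)@np.array([*px,1.]);o=-R.T@t
    return (o+d*(z-o[2])/d[2])[:2]
def blob(mask):
    n,l,s,c=cv2.connectedComponentsWithStats(mask.astype(np.uint8))
    return l==1+s[1:,4].argmax()
def axis(mask,z):
    v,u=np.nonzero(mask);P=np.array([world(p,z) for p in zip(u,v)])
    m=P.mean(0);w,V=np.linalg.eigh(np.cov(P.T));a=V[:,1]*np.sign(V[0,1])
    q=(P-m)@a;n=(P-m)@V[:,0]
    return m,a,np.ptp(q),np.ptp(n)
def look(full=False):
    im=capture("top").astype(int);r,g,b=im[...,0],im[...,1],im[...,2]
    roi=np.zeros(r.shape,bool);roi[185:268,260:374]=1
    red=blob(roi&(r-g>40)); lm,la,ll,lw=axis(red,12)
    roi2=roi.copy();
    rol=blob(roi&(g>95)&(abs(r-g)<25)&(np.indices(r.shape)[1]<(335)))
    rm,ra,rl,rw=axis(rol,36)
    print("line",lm.round(1),la.round(3),round(ll),"roller",rm.round(1),ra.round(3),round(rl),round(rw))
    ac=np.array([-la[1],la[0]])
    print("roller rel line: along %.1f across %.1f yaw %.3f"%((rm-lm)@la,(rm-lm)@ac,np.arctan2(ra[1],ra[0])-np.arctan2(la[1],la[0])))
    return im,rol,red
E
python3 - <<'E'
from h import *
im,rol,red=look()
o=im.astype(np.uint8)[:,:,::-1].copy();o[rol]=(0,255,0);o[red]=(255,0,0)
a=np.hstack([cv2.resize(x[180:275,255:380],None,fx=3.1,fy=3.1,interpolation=cv2.INTER_NEAREST) for x in(im.astype(np.uint8)[:,:,::-1],o)])
cv2.imwrite("pics/m.png",a)
for n,p in dict(c1=(263,197),c2=(362,188),c3=(370,258),c4=(268,267)).items(): print(n,world(p,12).round(1))
print("bush",world((341,224),34),"die",world((292,178),72), "cork",world((331,175),30))
E
```

```text
line [562.4 115.9] [0.996 0.094] 214 roller [624.8 216.9] [ 0.806 -0.592] 334 195
roller rel line: along 71.7 across 94.7 yaw -0.728
c1 [658.2 278.4]
c2 [681.4 -33.5]
c3 [462.5 -50.5]
c4 [440.  261.4]
bush [565.69240503  36.24343225] die [703.32972935 182.34611229] cork [720.80611936  63.44716685]
```

View pics/m.png

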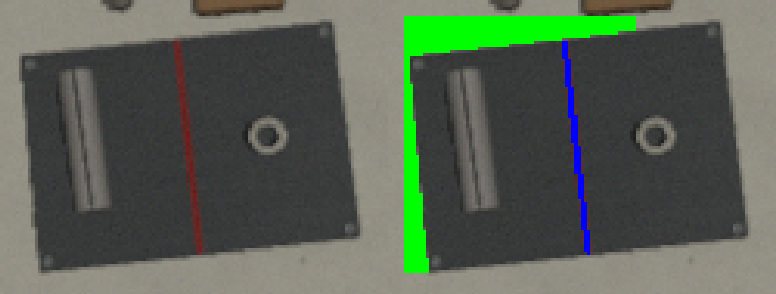

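```bash
python3 - <<'E'
s=open('h.py').read()
s=s[:s.index("    roi2=")]+'''    pl=np.zeros(r.shape,np.uint8);cv2.fillPoly(pl,[np.array([(265,200),(360,191),(367,256),(271,264)])],1)
    m=(pl>0)&(g>TH)&(r-g<25)
    rol=blob(cv2.morphologyEx(m.astype(np.uint8),cv2.MORPH_CLOSE,np.ones((3,3))))
    rm,ra,rl,rw=axis(rol,40)
'''+s[s.index('    print("line'):]
s=s.replace("def look","TH=85\ndef look")
open('h.py','w').write(s)
E
python3 - <<'E'
from h import *
im,rol,red=look()
print(im[225,270:325,1])
rm=axis(rol,40)[0];s=sense();from scipy.spatial.transform import Rotation as Ro
q=s["ee_rot"];T=Ro.from_quat([*q[1:],q[0]]).as_matrix();print(T.round(3),s["eef_pos"])
E
```

```text
line [562.4 115.9] [0.996 0.094] 211 roller [566.1 216.2] [0.992 0.128] 138 29
roller rel line: along 13.1 across 99.5 yaw 0.034
[ 56  56  58  55  57  45  59  82  95 102 107  70 102 117 110 106  94  76
  60  57  60  57  59  56  61  55  57  59  57  55  58  59  55  57  57  59
  63  53  57  53  59  56  52  61  43  30  53  55  57  54  60  56  55  58
  60]
[[-0.905  0.426 -0.   ]
 [ 0.426  0.905 -0.001]
 [ 0.    -0.001 -1.   ]] [223.42680664 474.92289921 213.4628776 ]
```

arm_command(steps=[[[0.4,-0.83,-0.16,0,0,0,0],[0.4,-0.83,-0.16,0,0,0,0],[0.4,-0.83,-0.16,0,0,0,0],[0.4,-0.83,-0.16,0,0,0,0],[0.4,-0.83,-0.16,0,0,0,0],[0.4,-0.83,-0.16,0,0,0,0],[0.4,-0.83,-0.16,0,0,0,0],[0.4,-0.83,-0.16,0,0,0,0]]])

```text
time_s: 1.2
eef_pos: [497.7, 274.8, 213.7]
ee_rot: [-0.0, 0.218, 0.976, -0.0]
force: [0.0, 0.4, -0.5]
grip_width: 0.4
grip_force: 0.0
```

arm_command(steps=[[[0.4,-0.83,-0.16,0,0,0,0.97],[0.4,0,0,0.4,0,0,0.97],[0.4,0,0,0.4,0,0,0.97],[0.4,0,0,0.4,0,0,0.97],[0.4,0,0,0.4,0,0,0.97],[0.4,0,0,0.4,0,0,0.97],[0.4,0,0,0,0,0,0.97],[0.4,0,0,0,0,0,0]]])

```text
time_s: 2.2
eef_pos: [530.8, 250.9, 113.6]
ee_rot: [-0.0, 0.666, 0.746, -0.0]
force: [-0.6, -1.0, 0.4]
grip_width: 0.403
grip_force: 0.0
```

```bash
cat >> h.py <<'E'
from scipy.spatial.transform import Rotation as Ro
def st(target=None):
    s=sense();q=s["ee_rot"];T=Ro.from_quat([*q[1:],q[0]]).as_matrix()
    print("t",s["time_s"],s["eef_pos"].round(1),s["force"].round(1),"grip",round(s["grip_width"],2));print(T.round(3))
    if target is not None:
        d=T.T@(np.array(target)-s["eef_pos"]);print("rows",(d/50).round(2))
E
python3 -c "
from h import *
st([565.,225.,70.])"
```

```text
t 2.2 [530.8 250.9 113.6] [-0.6 -1.   0.4] grip 0.4
[[-0.114  0.994 -0.   ]
 [ 0.994  0.114 -0.   ]
 [-0.    -0.    -1.   ]]
rows [-0.59  0.62  0.87]
```

arm_command(steps=[[[0.4,-0.59,0.62,0.2,0,0,0],[0.4,0,0,0.6,0,0,0],[0.4,0,0,0.1,0,0,0],[0.4,0,0,0,0,0,0]]])

```text
time_s: 2.7
eef_pos: [565.0, 225.3, 69.4]
ee_rot: [0.0, 0.666, 0.746, 0.0]
force: [-0.1, -0.2, 0.3]
grip_width: 0.4
grip_force: 0.0
```

```bash
python3 -c "
from h import *
s=sense();print({k:v for k,v in s.items() if 'tip' in k})
st([565.,225.,62.])
a=capture('side')[:,:,::-1]
cv2.imwrite('pics/s1.png',cv2.resize(a[120:300,190:400],None,fx=3,fy=3,interpolation=cv2.INTER_CUBIC))"
```

```text
{}
t 2.7 [565.  225.3  69.4] [-0.1 -0.2  0.3] grip 0.4
[[-0.114  0.993  0.   ]
 [ 0.993  0.114  0.   ]
 [ 0.     0.    -1.   ]]
rows [-0.01 -0.    0.15]
```

View pics/s1.png

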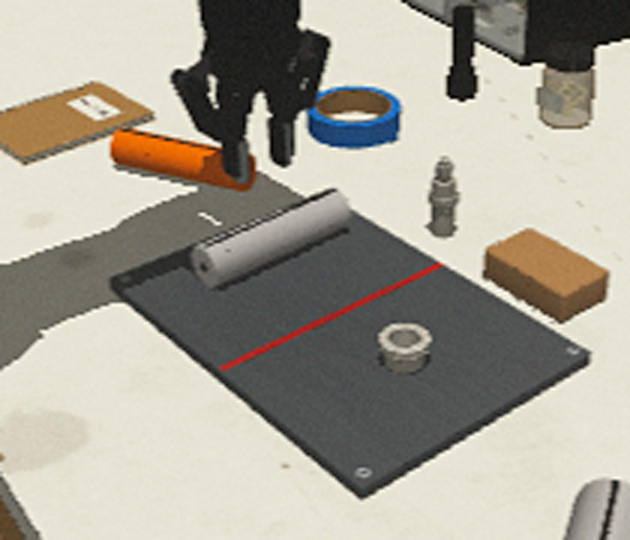

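```bash
python3 -c "
from h import *
for n in ('side','top'):
  c=get_calibration(n)
  P=np.array([[565+25,228,55.4],[565-25,222,55.4],[565,225,48],[566,216,48],[562.4,115.9,12],[566+69,216+9,36],[566-69,216-9,36]],float)
  p=cv2.projectPoints(P,c['rvec'],c['tvec'],c['intrinsics'],None)[0][:,0]
  print(n,p.round(1).tolist())
  if n=='side': print('crop',((p-[190,120])*3).round().tolist())
st()
im=capture('top')[:,:,::-1];cv2.imwrite('pics/t1.png',cv2.resize(im[150:290,230:380],None,fx=4,fy=4))
"
```

```text
side [[285.9, 185.1], [269.3, 191.9], [277.9, 191.1], [280.2, 192.5], [301.6, 224.4], [302.0, 187.3], [256.9, 207.0]]
crop [[288.0, 195.0], [238.0, 216.0], [264.0, 213.0], [270.0, 217.0], [335.0, 313.0], [336.0, 202.0], [201.0, 261.0]]
top [[277.5, 216.2], [279.4, 232.6], [278.7, 224.7], [281.7, 224.3], [315.0, 226.4], [279.1, 202.6], [285.0, 247.4]]
t 2.75 [565.3 225.5  69.9] [ 0.3 -0.5 -0.1] grip 0.4
[[-0.114  0.993  0.001]
 [ 0.993  0.114  0.   ]
 [ 0.     0.001 -1.   ]]
```

View pics/t1.png

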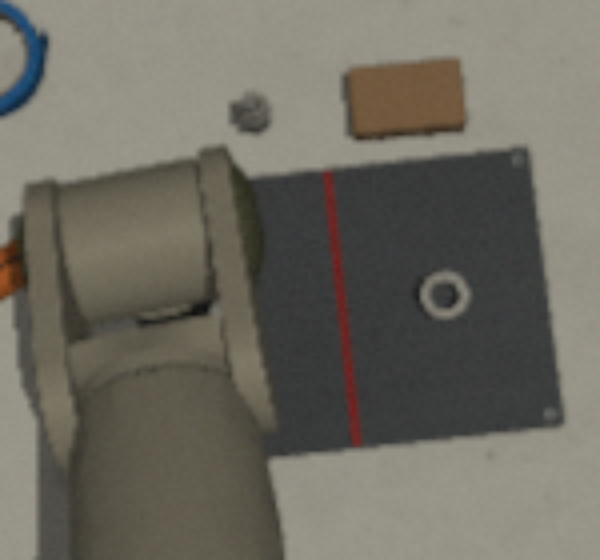

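The side crop shows the fingertips at (237,180) and (283,165), somewhat above the roller at (201..336, 261..202). The top view shows the arm over the roller, with the line and bushing still in view. I'll feel my way down.

arm_command(steps=[[[0.4,0,0,0.03,0,0,0],[0.4,0,0,0.03,0,0,0],[0.4,0,0,0.03,0,0,0],[0.4,0,0,0.03,0,0,0],[0.4,0,0,0,0,0,0]]])

```text
time_s: 3.42
eef_pos: [564.9, 225.0, 62.6]
ee_rot: [-0.0, 0.666, 0.746, -0.0]
force: [-0.2, -0.1, -0.8]
grip_width: 0.402
grip_force: 0.0
```

arm_command(steps=[[[0.4,0,0,0.03,0,0,0],[0.4,0,0,0.03,0,0,0],[0.4,0,0,0,0,0,0]]])

```text
time_s: 3.8
eef_pos: [564.9, 225.0, 59.6]
ee_rot: [-0.0, 0.666, 0.746, -0.0]
force: [-0.4, -0.1, 0.1]
grip_width: 0.401
grip_force: 0.0
```

arm_command(steps=[[[0.4,0,0,0.03,0,0,0],[0.4,0,0,0.03,0,0,0],[0.4,0,0,0,0,0,0]]])

```text
time_s: 4.18
eef_pos: [564.9, 225.0, 56.7]
ee_rot: [-0.0, 0.666, 0.746, -0.0]
force: [-0.3, 0.3, 0.0]
grip_width: 0.401
grip_force: 0.0
```

arm_command(steps=[[[0.4,-0.08,0,0,0,0,0],[0.4,0,0,0.03,0,0,0],[0.4,0,0,0.03,0,0,0],[0.4,0,0,0,0,0,0]]])

```text
time_s: 4.68
eef_pos: [565.3, 221.1, 53.6]
ee_rot: [-0.0, 0.666, 0.746, -0.0]
force: [-1.4, -0.3, 0.6]
grip_width: 0.401
grip_force: 0.0
```

arm_command(steps=[[[0.4,0,0,0.03,0,0,0],[0.4,0,0,0.03,0,0,0],[0.4,0,0,0,0,0,0]]])

```text
time_s: 5.05
eef_pos: [565.3, 221.1, 50.6]
ee_rot: [-0.0, 0.666, 0.746, -0.0]
force: [-0.4, -0.0, 0.7]
grip_width: 0.4
grip_force: 0.0
```

```bash
python3 -c "
from h import *
st()
a=capture('side')[:,:,::-1]
cv2.imwrite('pics/s2.png',cv2.resize(a[150:230,220:340],None,fx=6,fy=6,interpolation=cv2.INTER_CUBIC))"
```

```text
t 5.05 [565.3 221.1  50.6] [-0.4 -0.   0.7] grip 0.4
[[-0.112  0.994 -0.   ]
 [ 0.994  0.112 -0.   ]
 [ 0.    -0.    -1.   ]]
```

View pics/s2.png

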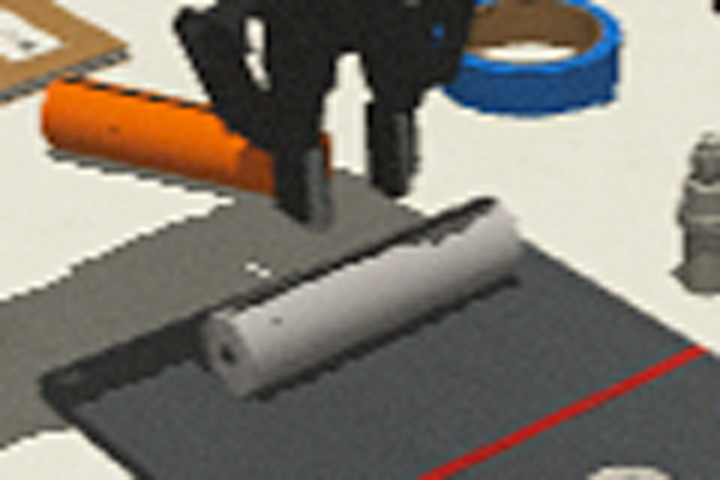

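```bash
python3 -c "
from h import *
c=get_calibration('side')
for z in (36,48,55,60,65):
  P=np.array([[565.3-s*d,221-.113*s*d,z] for s in(1,-1) for d in (17,24)],float)
  p=cv2.projectPoints(P,c['rvec'],c['tvec'],c['intrinsics'],None)[0][:,0]
  print(z,((p-[220,150])*6).round().tolist())
"
```

```text
36 [[321.0, 290.0], [306.0, 296.0], [388.0, 262.0], [402.0, 256.0]]
48 [[319.0, 264.0], [305.0, 270.0], [387.0, 236.0], [400.0, 231.0]]
55 [[318.0, 249.0], [304.0, 255.0], [386.0, 222.0], [400.0, 216.0]]
60 [[317.0, 239.0], [303.0, 244.0], [385.0, 211.0], [399.0, 205.0]]
65 [[316.0, 228.0], [302.0, 234.0], [385.0, 200.0], [399.0, 195.0]]
```

The crop shows the tips at (315,228) and (395,195), still about 15 mm above the roller's top. I'll keep going down.

arm_command(steps=[[[0.4,0,0,0.06,0,0,0],[0.4,0,0,0.06,0,0,0],[0.4,0,0,0.04,0,0,0],[0.4,0,0,0,0,0,0]]])

```text
time_s: 5.6
eef_pos: [565.3, 221.0, 42.6]
ee_rot: [-0.0, 0.666, 0.746, -0.0]
force: [-0.2, 0.5, -0.6]
grip_width: 0.399
grip_force: 0.0
```

arm_command(steps=[[[0.4,0,0,0.03,0,0,0],[0.4,0,0,0.03,0,0,0],[0.4,0,0,0,0,0,0]]])

```text
time_s: 5.98
eef_pos: [565.4, 221.1, 39.7]
ee_rot: [-0.0, 0.666, 0.746, -0.0]
force: [0.2, 1.4, 0.7]
grip_width: 0.396
grip_force: 0.0
```

arm_command(steps=[[[0.4,0,0,0.03,0,0,0],[0.4,0,0,0.02,0,0,0],[0.4,0,0,0,0,0,0]]])

```text
time_s: 6.35
eef_pos: [565.4, 221.0, 37.2]
ee_rot: [-0.0, 0.666, 0.746, -0.0]
force: [0.1, -0.3, 0.3]
grip_width: 0.399
grip_force: 0.0
```

```bash
python3 -c "
from h import *
st()
a=capture('side')[:,:,::-1]
cv2.imwrite('pics/s3.png',cv2.resize(a[150:230,220:340],None,fx=6,fy=6,interpolation=cv2.INTER_CUBIC))"
```

```text
t 6.35 [565.4 221.   37.2] [ 0.1 -0.3  0.3] grip 0.4
[[-0.112  0.994 -0.   ]
 [ 0.994  0.112 -0.   ]
 [-0.    -0.    -1.   ]]
```

View pics/s3.png

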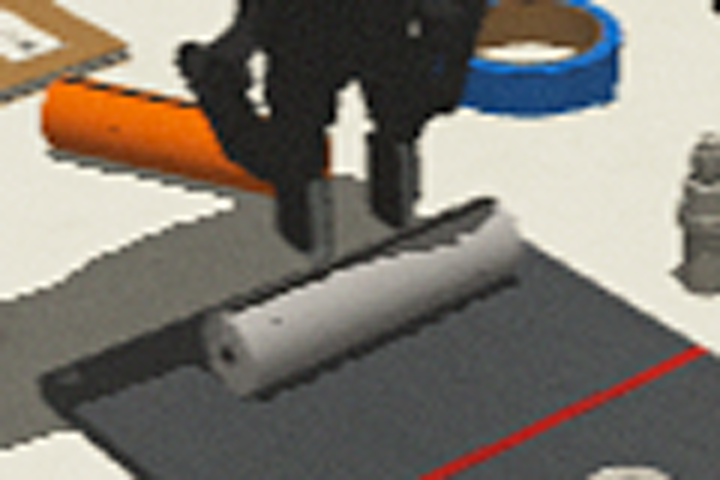

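The tips are now at (315,258) and (395,225), 2–3 mm above the roller's top.

arm_command(steps=[[[0.4,0,0,0.03,0,0,0],[0.4,0,0,0,0,0,0]]])

```text
time_s: 6.65
eef_pos: [565.3, 221.0, 35.7]
ee_rot: [-0.0, 0.666, 0.746, -0.0]
force: [0.8, -1.1, -0.6]
grip_width: 0.402
grip_force: 0.0
```

arm_command(steps=[[[0.4,0,0,0.02,0,0,0],[0.4,0,0,0,0,0,0]]])

```text
time_s: 6.9
eef_pos: [565.4, 221.1, 34.7]
ee_rot: [-0.0, 0.666, 0.746, -0.0]
force: [0.3, 1.0, 0.4]
grip_width: 0.4
grip_force: 0.0
```

arm_command(steps=[[[0.4,0,0,0.02,0,0,0],[0.4,0,0,0,0,0,0]]])

```text
time_s: 7.15
eef_pos: [565.3, 221.1, 33.7]
ee_rot: [-0.0, 0.666, 0.746, -0.0]
force: [-0.1, 0.3, 0.2]
grip_width: 0.401
grip_force: 0.0
```

arm_command(steps=[[[0.4,0,0,0.02,0,0,0],[0.4,0,0,0,0,0,0]]])

```text
time_s: 7.4
eef_pos: [565.4, 221.1, 32.7]
ee_rot: [-0.0, 0.666, 0.746, -0.0]
force: [0.0, -0.1, 0.7]
grip_width: 0.403
grip_force: 0.0
```

arm_command(steps=[[[0.4,0,0,0.02,0,0,0],[0.4,0,0,0,0,0,0]]])

```text
time_s: 7.65
eef_pos: [565.4, 221.1, 31.7]
ee_rot: [-0.0, 0.666, 0.746, -0.0]
force: [0.1, -0.1, 0.2]
grip_width: 0.401
grip_force: 0.0
```

arm_command(steps=[[[0.4,0,0,0.02,0,0,0],[0.4,0,0,0,0,0,0]]])

```text
time_s: 7.9
eef_pos: [565.4, 221.1, 30.7]
ee_rot: [-0.0, 0.666, 0.746, -0.0]
force: [0.6, -0.0, -0.5]
grip_width: 0.401
grip_force: 0.0
```

```bash
python3 -c "
from h import *
a=capture('side')[:,:,::-1]
cv2.imwrite('pics/s4.png',cv2.resize(a[155:225,235:315],None,fx=8,fy=8,interpolation=cv2.INTER_CUBIC))"
```

```text
(no output)
```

View pics/s4.png

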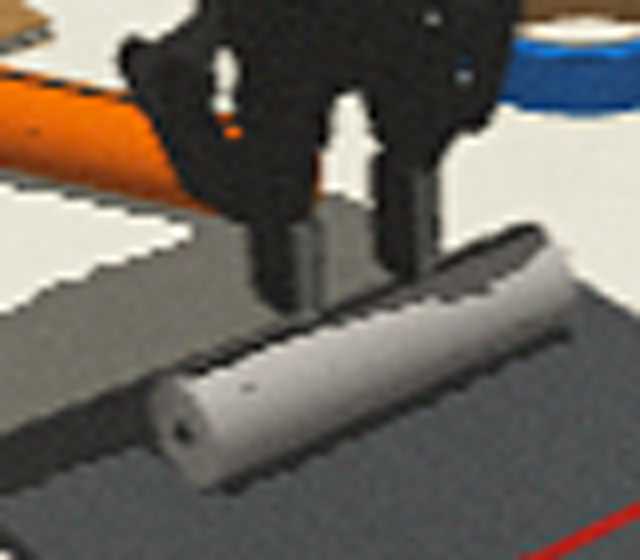

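```bash
python3 -c "
from h import *
c=get_calibration('side');Rs=cv2.Rodrigues(c['rvec'])[0];Ks=c['intrinsics'];o=-Rs.T@c['tvec'];print('cam',o)
def ray(p,z):
    d=Rs.T@np.linalg.inv(Ks)@np.array([*p,1.]);return (o+d*(z-o[2])/d[2]).round(1)
for lab,q,zt in(('s2',[(315,228),(395,195)],50.6),('s3',[(315,258),(395,225)],37.2)):
  for p in q:
    p=(220+p[0]/6,150+p[1]/6)
    print(lab,[ray(p,zt+k).tolist() for k in (-14,-8,-1,8,13)])
print('roller top edge near tip', ray((273.75,193.75),48))
cc=get_calibration('top');print('topcam',-R.T@t)
st()
"
```

```text
cam [ 162.68353762 -521.19142762  535.9989971 ]
s2 [[571.0, 263.8, 36.6], [566.0, 254.4, 42.6], [560.3, 243.4, 49.6], [553.0, 229.3, 58.6], [548.9, 221.4, 63.6]]
s2 [[613.6, 269.3, 36.6], [608.2, 259.8, 42.6], [601.9, 248.7, 49.6], [593.7, 234.5, 58.6], [589.2, 226.6, 63.6]]
s3 [[569.2, 262.3, 23.2], [564.4, 253.2, 29.2], [558.9, 242.5, 36.2], [551.7, 228.7, 45.2], [547.8, 221.1, 50.2]]
s3 [[611.7, 267.3, 23.2], [606.5, 258.1, 29.2], [600.3, 247.3, 36.2], [592.5, 233.4, 45.2], [588.1, 225.8, 50.2]]
roller top edge near tip [550.2 219.6  48. ]
topcam [ 400.4997135    90.42413125 1322.02864658]
t 7.95 [565.4 221.   30.8] [0.9 0.3 0.5] grip 0.4
[[-0.112  0.994 -0.   ]
 [ 0.994  0.112 -0.   ]
 [-0.    -0.    -1.   ]]
```

```bash
python3 -c "
from h import *
def pr(n,P):
  c=get_calibration(n);return cv2.projectPoints(np.array(P,float),c['rvec'],c['tvec'],c['intrinsics'],None)[0][:,0].round(1).tolist()
print('t1 crop A',[[round(4*(u-230)),round(4*(v-150))] for u,v in pr('top',[[565,225,z] for z in(70,150,200,250,300)])])
print('t1 crop B',[[round(4*(u-230)),round(4*(v-150))] for u,v in pr('top',[[581,248,z] for z in(70,150,200,250,300)])])
u=np.array([.4256,.905])
for k in(-14,-1,13):print(k,pr('side',[[*(np.array([223.4,474.9])+s*50*u),213.5+k] for s in(-1,0,1)]))
im=cv2.imread('pics/side0.png');cv2.imwrite('pics/s5.png',cv2.resize(im[50:140,20:120],None,fx=6,fy=6,interpolation=cv2.INTER_CUBIC))
"
```

```text
t1 crop A [[192, 295], [179, 280], [171, 270], [162, 259], [151, 246]]
t1 crop B [[161, 274], [146, 258], [137, 247], [126, 235], [114, 221]]
-14 [[79.1, 139.5], [86.5, 130.9], [93.3, 123.1]]
-1 [[77.2, 133.8], [84.8, 125.4], [91.6, 117.8]]
13 [[75.1, 127.5], [82.8, 119.4], [89.8, 112.0]]
```

View pics/s5.png

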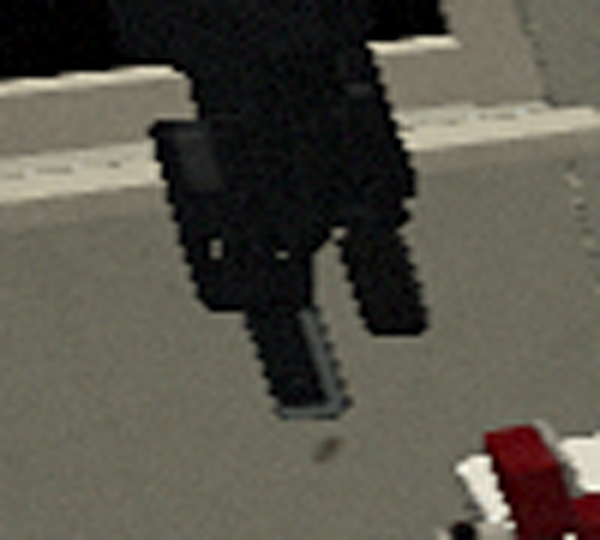

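The crop shows the tips at the start at (315,410) and (400,330). They sit offset from the predicted TCP the same way as now, so contact should be near. I'll creep lower under force watch.

arm_command(steps=[[[0.4,0,0,0.02,0,0,0],[0.4,0,0,0,0,0,0]]])

```text
time_s: 8.2
eef_pos: [565.4, 221.1, 29.8]
ee_rot: [0.0, 0.666, 0.746, 0.0]
force: [1.3, -0.1, -0.4]
grip_width: 0.401
grip_force: 0.0
```

arm_command(steps=[[[0.4,0,0,0.02,0,0,0],[0.4,0,0,0,0,0,0]]])

```text
time_s: 8.45
eef_pos: [565.5, 221.1, 29.6]
ee_rot: [0.0, 0.666, 0.746, 0.0]
force: [-2.7, -0.6, 6.5]
grip_width: 0.398
grip_force: 3.4
```

```bash
python3 -c "
from h import *
c=get_calibration('side');Rs=cv2.Rodrigues(c['rvec'])[0];Ks=c['intrinsics'];o=-Rs.T@c['tvec']
def ray(p,z):
    d=Rs.T@np.linalg.inv(Ks)@np.array([*p,1.]);return (o+d*(z-o[2])/d[2]).round(1)
for p in((72.5,118.3),(86.7,105),(79.6,111.7)):print([ray(p,213.5+k).tolist() for k in(-14,-1,13,25)])
st()
"
```

```text
[[209.6, 584.3, 199.5], [207.8, 541.5, 212.5], [205.8, 495.6, 226.5], [204.2, 456.1, 238.5]]
[[254.8, 676.8, 199.5], [251.3, 630.5, 212.5], [247.4, 580.7, 226.5], [244.1, 538.0, 238.5]]
[[231.2, 628.1, 199.5], [228.5, 583.7, 212.5], [225.7, 535.9, 226.5], [223.2, 494.9, 238.5]]
t 8.45 [565.5 221.1  29.6] [-2.7 -0.6  6.5] grip 0.4
[[-0.112  0.994  0.   ]
 [ 0.994  0.112  0.   ]
 [ 0.     0.    -1.   ]]
```

Contact is at TCP z ≈ 29.7, so the tips are on the roller's top. First stroke now.

arm_command(steps=[[[0.4,0,0,0.01,0,0,0],[0.4,-0.12,0,0,0,0,0],[0.4,-0.12,0,0,0,0,0],[0.4,0,0,0,0,0,0]]])

```text
time_s: 8.95
eef_pos: [567.2, 208.9, 29.5]
ee_rot: [0.0, 0.666, 0.746, 0.0]
force: [-2.4, -0.2, 9.9]
grip_width: 0.401
grip_force: 4.6
```

arm_command(steps=[[[0.4,-0.12,0,0,0,0,0],[0.4,-0.12,0,0,0,0,0],[0.4,0,0,0,0,0,0]]])

```text
time_s: 9.32
eef_pos: [568.9, 197.0, 29.5]
ee_rot: [0.001, 0.666, 0.746, 0.001]
force: [-1.6, -0.6, 8.2]
grip_width: 0.402
grip_force: 3.9
```

arm_command(steps=[[[0.4,0,0,-0.3,0,0,0],[0.4,0,0,-1,0,0,0],[0.4,1,0,-0.6,0,0,0],[0.4,1,0,0,0,0,0],[0.4,1,0,0,0,0,0],[0.4,1,0,0,0,0,0],[0.4,0,0,0,0,0,0]]])

```text
time_s: 10.2
eef_pos: [544.3, 399.0, 123.5]
ee_rot: [-0.0, 0.665, 0.747, 0.0]
force: [-0.2, -0.7, -0.2]
grip_width: 0.4
grip_force: 0.0
```

```bash
python3 -c "
from h import *
look();st()"
```

```text
line [562.5 115.9] [0.996 0.094] 211 roller [569.9 205.2] [0.993 0.116] 141 31
roller rel line: along 15.8 across 88.2 yaw 0.022
t 10.25 [545.  397.1 123.5] [-0.   0.7 -0.2] grip 0.4
[[-0.115  0.993  0.   ]
 [ 0.993  0.115 -0.   ]
 [-0.     0.    -1.   ]]
```

Rolled 11 mm with almost no yaw. Back over the roller for more strokes.

```bash
python3 -c "
from h import *
st([567,212.,39.2])"
```

```text
t 10.25 [545.  397.1 123.5] [-0.   0.7 -0.2] grip 0.4
[[-0.115  0.993  0.   ]
 [ 0.993  0.115 -0.   ]
 [-0.     0.    -1.   ]]
rows [-3.73  0.01  1.69]
```

arm_command(steps=[[[0.4,-0.93,0,0.2,0,0,0],[0.4,-0.93,0,0.3,0,0,0],[0.4,-0.93,0,0.4,0,0,0],[0.4,-0.94,0,0.4,0,0,0],[0.4,0,0,0.3,0,0,0],[0.4,0,0,0.09,0,0,0],[0.4,0,0,0,0,0,0]]])

```text
time_s: 11.12
eef_pos: [566.5, 211.4, 39.1]
ee_rot: [0.0, 0.666, 0.746, 0.0]
force: [-0.3, 0.9, -0.2]
grip_width: 0.401
grip_force: 0.0
```

arm_command(steps=[[[0.4,0,0,0.1,0,0,0],[0.4,0,0,0.1,0,0,0],[0.4,-0.15,0,0,0,0,0],[0.4,-0.15,0,0,0,0,0],[0.4,-0.15,0,0,0,0,0],[0.4,-0.15,0,0,0,0,0],[0.4,0,0,0,0,0,0]]])

```text
time_s: 12.0
eef_pos: [570.8, 180.5, 29.5]
ee_rot: [0.001, 0.666, 0.746, 0.001]
force: [1.5, -0.1, 6.4]
grip_width: 0.403
grip_force: 3.0
```

arm_command(steps=[[[0.4,0,0,-0.2,0,0,0],[0.4,0.3,0,0,0,0,0],[0.4,0,0,0.21,0,0,0],[0.4,-0.15,0,0,0,0,0],[0.4,-0.15,0,0,0,0,0],[0.4,-0.15,0,0,0,0,0],[0.4,-0.15,0,0,0,0,0],[0.4,0,0,0,0,0,0]]])

```text
time_s: 13.0
eef_pos: [572.7, 165.7, 29.4]
ee_rot: [0.001, 0.666, 0.746, 0.001]
force: [-0.1, 0.1, 12.2]
grip_width: 0.399
grip_force: 6.8
```

arm_command(steps=[[[0.4,0,0,-0.2,0,0,0],[0.4,0.3,0,0,0,0,0],[0.4,0,0,0.2,0,0,0],[0.4,-0.15,0,0,0,0,0],[0.4,-0.15,0,0,0,0,0],[0.4,-0.15,0,0,0,0,0],[0.4,-0.15,0,0,0,0,0],[0.4,0,0,0,0,0,0]]])

```text
time_s: 14.0
eef_pos: [574.3, 150.8, 29.4]
ee_rot: [0.001, 0.666, 0.746, 0.001]
force: [-2.1, -1.0, 15.3]
grip_width: 0.401
grip_force: 7.9
```

arm_command(steps=[[[0.4,0,0,-0.3,0,0,0],[0.4,0,0,-1,0,0,0],[0.4,1,0,-0.6,0,0,0],[0.4,1,0,0,0,0,0],[0.4,1,0,0,0,0,0],[0.4,1,0,0,0,0,0],[0.4,0,0,0,0,0,0]]])

```text
time_s: 14.88
eef_pos: [549.3, 352.9, 122.3]
ee_rot: [-0.0, 0.665, 0.747, -0.0]
force: [-0.2, 0.2, 0.3]
grip_width: 0.4
grip_force: 0.0
```

```bash
python3 -c "
from h import *
im,rol,red=look();st()"
```

```text
line [563.3 116. ] [0.996 0.094] 211 roller [574.3 157.3] [0.992 0.128] 140 30
roller rel line: along 14.9 across 40.1 yaw 0.035
t 14.925 [549.9 351.  122.4] [ 0.4  0.1 -0.8] grip 0.4
[[-0.115  0.993 -0.001]
 [ 0.993  0.115 -0.001]
 [-0.001 -0.001 -1.   ]]
```

arm_command(steps=[[[0.4,-0.93,0,0.2,0,0,0],[0.4,-0.93,0,0.3,0,0,0],[0.4,-0.94,0,0.4,0,0,0],[0.4,-0.95,0,0.4,0,0,0],[0.4,0,0,0.3,0,0,0],[0.4,0,0,0.06,0,0,0],[0.4,0,0,0,0,0,0]]])

```text
time_s: 15.8
eef_pos: [571.9, 164.3, 40.5]
ee_rot: [0.0, 0.666, 0.746, 0.0]
force: [-0.5, 0.7, 0.8]
grip_width: 0.399
grip_force: 0.0
```

arm_command(steps=[[[0.4,0,0,0.1,0,0,0],[0.4,0,0,0.1,0,0,0],[0.4,-0.15,0,0,0,0,0],[0.4,-0.15,0,0,0,0,0],[0.4,-0.15,0,0,0,0,0],[0.4,-0.15,0,0,0,0,0],[0.4,0,0,0,0,0,0]]])

```text
time_s: 16.68
eef_pos: [575.4, 133.0, 30.3]
ee_rot: [0.0, 0.667, 0.745, 0.0]
force: [0.1, 0.4, -1.3]
grip_width: 0.401
grip_force: 0.0
```

arm_command(steps=[[[0.4,0,0,-0.2,0,0,0],[0.4,0.3,0,0,0,0,0],[0.4,0,0,0.2,0,0,0],[0.4,-0.15,0,0,0,0,0],[0.4,-0.15,0,0,0,0,0],[0.4,-0.15,0,0,0,0,0],[0.4,-0.15,0,0,0,0,0],[0.4,0,0,0,0,0,0]]])

```text
time_s: 17.68
eef_pos: [577.0, 118.1, 30.2]
ee_rot: [-0.0, 0.667, 0.745, -0.0]
force: [-0.3, 0.6, 0.3]
grip_width: 0.399
grip_force: 0.0
```

arm_command(steps=[[[0.4,0,0,-0.3,0,0,0],[0.4,0,0,-1,0,0,0],[0.4,1,0,-0.6,0,0,0],[0.4,1,0,0,0,0,0],[0.4,1,0,0,0,0,0],[0.4,1,0,0,0,0,0],[0.4,0,0,0,0,0,0]]])

```text
time_s: 18.55
eef_pos: [553.4, 320.8, 126.2]
ee_rot: [0.0, 0.665, 0.747, 0.001]
force: [-0.0, -0.7, -0.6]
grip_width: 0.401
grip_force: 0.0
```

```bash
sed -i 's/lm,la,ll,lw=axis(red,12)/lm,la,ll=np.array([562.5,115.9]),np.array([.9956,.094]),0/' h.py; python3 -c "
from h import *
im,rol,red=look();st()"
```

```text
line [562.5 115.9] [0.996 0.094] 0 roller [577.1 141.9] [0.991 0.136] 141 29
roller rel line: along 16.9 across 24.6 yaw 0.042
t 18.6 [554.  318.9 126.1] [ 0.  -0.3  0.2] grip 0.4
[[-0.115  0.993  0.001]
 [ 0.993  0.115  0.   ]
 [ 0.     0.001 -1.   ]]
```

```bash
python3 -c "
from h import *
st([575,149.,39.5])"
```

```text
t 18.6 [554.  318.9 126.1] [ 0.  -0.3  0.2] grip 0.4
[[-0.115  0.993  0.001]
 [ 0.993  0.115  0.   ]
 [ 0.     0.001 -1.   ]]
rows [-3.42  0.03  1.73]
```

arm_command(steps=[[[0.4,-0.86,0,0.2,0,0,0],[0.4,-0.86,0,0.3,0,0,0],[0.4,-0.86,0,0.4,0,0,0],[0.4,-0.84,0,0.4,0,0,0],[0.4,0,0,0.3,0,0,0],[0.4,0,0,0.13,0,0,0],[0.4,0,0,0,0,0,0]]])

```text
time_s: 19.48
eef_pos: [573.6, 148.3, 39.0]
ee_rot: [-0.0, 0.666, 0.746, 0.0]
force: [-0.2, 0.4, 1.0]
grip_width: 0.402
grip_force: 0.0
```

arm_command(steps=[[[0.4,0,0,0.1,0,0,0],[0.4,0,0,0.1,0,0,0],[0.4,0,0,0,0,0,0]]])

```text
time_s: 19.85
eef_pos: [573.9, 147.9, 29.6]
ee_rot: [0.0, 0.666, 0.746, 0.0]
force: [-3.0, -0.1, 7.3]
grip_width: 0.4
grip_force: 3.5
```

arm_command(steps=[[[0.4,0,0,0.01,0,0,0],[0.4,-0.14,0,0,0,0,0],[0.4,-0.14,0,0,0,0,0],[0.4,-0.14,0,0,0,0,0],[0.4,-0.14,0,0,0,0,0],[0.4,0,0,0,0,0,0]]])

```text
time_s: 20.6
eef_pos: [577.9, 119.4, 29.5]
ee_rot: [0.001, 0.666, 0.746, 0.001]
force: [-0.4, 0.1, 7.3]
grip_width: 0.4
grip_force: 3.7
```

arm_command(steps=[[[0.4,0,0,-0.3,0,0,0],[0.4,0,0,-1,0,0,0],[0.4,1,0,-0.6,0,0,0],[0.4,1,0,0,0,0,0],[0.4,1,0,0,0,0,0],[0.4,1,0,0,0,0,0],[0.4,0,0,0,0,0,0]]])

```text
time_s: 21.48
eef_pos: [553.2, 321.7, 123.7]
ee_rot: [-0.0, 0.665, 0.747, 0.0]
force: [-0.4, -0.9, -0.1]
grip_width: 0.4
grip_force: 0.0
```

```bash
python3 -c "
from h import *
im,rol,red=look();rm=axis(rol,40)[0]
st([rm[0]-1,rm[1]+6,39.5])"
```

```text
line [562.5 115.9] [0.996 0.094] 0 roller [579.3 128. ] [0.991 0.133] 141 29
roller rel line: along 17.9 across 10.4 yaw 0.040
t 21.525 [553.8 319.8 123.6] [-0.2 -0.8  0.4] grip 0.4
[[-0.115  0.993  0.   ]
 [ 0.993  0.115 -0.   ]
 [-0.     0.    -1.   ]]
rows [-3.75  0.06  1.68]
```

arm_command(steps=[[[0.4,-0.93,0,0.2,0,0,0],[0.4,-0.93,0,0.3,0,0,0],[0.4,-0.94,0,0.4,0,0,0],[0.4,-0.93,0,0.4,0,0,0],[0.4,0,0,0.3,0,0,0],[0.4,0,0,0.08,0,0,0],[0.4,0,0,0,0,0,0]]])

```text
time_s: 22.4
eef_pos: [575.4, 133.9, 39.7]
ee_rot: [0.0, 0.666, 0.746, 0.0]
force: [0.6, 0.5, 0.8]
grip_width: 0.402
grip_force: 0.0
```

arm_command(steps=[[[0.4,0,0,0.1,0,0,0],[0.4,0,0,0.1,0,0,0],[0.4,0,0,0,0,0,0]]])

```text
time_s: 22.78
eef_pos: [575.5, 133.4, 29.6]
ee_rot: [0.0, 0.666, 0.746, 0.0]
force: [-0.6, 0.3, 4.1]
grip_width: 0.401
grip_force: 1.9
```

arm_command(steps=[[[0.4,0,0,0.02,0,0,0],[0.4,-0.1,0,0,0,0,0],[0.4,-0.1,0,0,0,0,0],[0.4,-0.1,0,0,0,0,0],[0.4,-0.11,0,0,0,0,0],[0.4,0,0,0,0,0,0]]])

```text
time_s: 23.52
eef_pos: [578.5, 112.5, 29.5]
ee_rot: [0.001, 0.666, 0.746, 0.001]
force: [-1.9, 0.2, 9.6]
grip_width: 0.398
grip_force: 4.9
```

arm_command(steps=[[[0.4,0,0,-0.3,0,0,0],[0.4,0,0,-1,0,0,0],[0.4,1,0,-0.6,0,0,0],[0.4,1,0,0,0,0,0],[0.4,1,0,0,0,0,0],[0.4,1,0,0,0,0,0],[0.4,0,0,0,0,0,0]]])

```text
time_s: 24.4
eef_pos: [554.1, 314.6, 123.6]
ee_rot: [-0.0, 0.665, 0.747, 0.0]
force: [0.5, -0.8, -0.1]
grip_width: 0.407
grip_force: 0.0
```

```bash
python3 -c "
from h import *
im,rol,red=look();st()
cv2.imwrite('pics/end.png',cv2.resize(im.astype(np.uint8)[160:280,250:380,::-1],None,fx=4,fy=4))"
```

```text
line [562.5 115.9] [0.996 0.094] 0 roller [580.4 115.8] [0.991 0.134] 140 26
roller rel line: along 17.8 across -1.8 yaw 0.041
t 24.45 [554.6 312.8 123.5] [-0.8 -0.7  0.4] grip 0.4
[[-0.115  0.993  0.   ]
 [ 0.993  0.115 -0.   ]
 [-0.     0.    -1.   ]]
```

View pics/end.png

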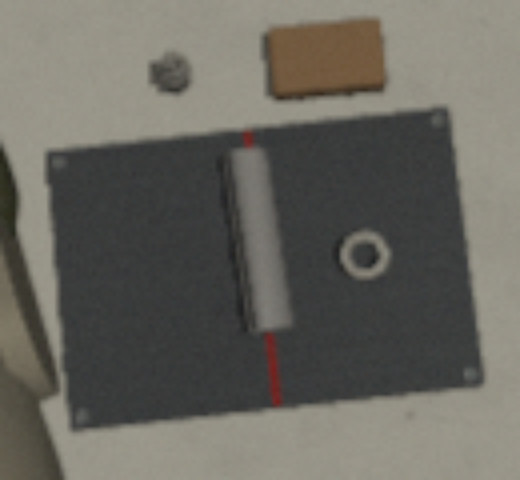

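The roller lies over the red line, running from (245,150) to (268,330) in the crop. The red line shows at both ends, and the bushing, die and cork block are where they were.

```bash
python3 -c "
from rig import *
print(finish_job())"
```

```text
the job is handed in; nothing more can be done
None
```

I rolled the roller onto the red line in fingertip strokes and handed the job in at about 24.5 s. In the last picture it measured within about 2 mm across the line, 18 mm along it and 0.04 rad off parallel, with the bushing, die and cork block looking unmoved; the hand-in returned no verdict.

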